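# Hardness probe on the ground spot of a welded stand

### The job

Lift the canister by its handle off the welded stand and set it down upright on the bench beside the stand. Then take the hardness probe out of its holder and hold it upright with its sprung tip on the bright ground spot that the canister was covering, pressing lightly so that the tip is pushed about half-way in. Leave the other things where they are, and finish while still holding the probe there: do not let go or put it back.

Things in the scene. Friction and masses are not known exactly. Their poses are not given: they have to be found in the camera images.
- stand: Welded steel stand, tacked to the bench: a 120 mm square foot, a 60 mm square tube and a level 130 x 130 mm, 8 mm thick top plate whose upper face is 80 mm above the bench. Origin on the bench under the plate's centre, z up, x and y along the plate's edges. It carries the canister. The stand is on one side (left or right) and the probe holder on the other; the bench between the two is free over at least 170 mm in y, level with the stand in x.
- ground_spot (a point): Centre of the round bright ground spot, 24 mm in diameter, with a tiny centre punch dot, on the upper face of the stand's dark top plate (80 mm above the bench), 20 mm from the plate's centre along the stand's +x. The canister hides it at first. The small dark dots at the plate's corners are bolt holes.
- canister_handle (a point): Centre of the grip bar of the canister's handle: a black bar along this frame's y, 14 mm wide in x, 12 mm high, with 70 mm clear between its two posts. It stands 128 mm above the canister's underside, and 42 mm above the lid, so that fingers can go down on both sides of it. The canister is a bare metal tin with a lid, 93 mm across, about 0.35 to 0.7 kg; z points up when it is upright.
- canister_foot (a point): Centre of the canister's underside, 128 mm straight below the grip bar's centre; z is the canister's axis.
- holder: Probe holder, fixed to the bench: a short steel tube (42 mm outside, 33 mm inside, upright, rim 65 mm above the bench) on an 80 mm square base plate. Origin on the bench under the tube's axis. The probe stands upright in it and comes out straight upward after 50 mm of lift.
- probe_grip (a point): Middle of the black grip of the hardness probe: a round handle 26 mm in diameter, grippable from 58 mm to 120 mm above the tip's end; this point is on its axis, 92 mm above the tip's end when the tip is fully out. z points up along the probe, from tip to cap. Probe: 125 mm long, 0.18 kg, with a 39 mm collar (50 to 58 mm above the tip's end) that rests on the holder's rim; below the collar it narrows to a steel sleeve 18 mm wide that ends 12 mm above the tip's end.
- probe_tip (a point): Centre of the flat end of the probe's sprung tip, a steel pin 8 mm in diameter, on the probe's axis. It moves with the pin.
- plunger (a joint): How far the sprung tip is pushed into the probe, m: 0 is fully out, 0.010 fully in. The spring starts at 1.4 N and adds 0.7 N for each mm, so half-way in (0.005) takes about 4.9 N.
- tube: Bystander: upright steel tube offcut, 60 mm across, 80 mm high, origin under its centre. Nearer the robot than the stand and the holder, near the middle.
- fitting: Bystander: brass fitting, 42 mm square, 44 mm high, with a side spout, origin under its centre. Farther out than the stand and the holder, near the middle.
- stub: Bystander: piece of square tube, 50 mm wide, on a 90 x 70 mm plate, 61 mm high, origin under its centre. On the left.
- chipper: Bystander: chipping hammer with coil handle, lying, 240 mm long and 27 mm high, handle toward its -x. On the left.
- angle: Bystander: angle-iron offcut, 50 x 120 mm, 50 mm high, origin under its centre. On the right.
- wirebrush: Bystander: hand brush lying, on the right.
- bottle: Bystander: pale clear plastic drink bottle, 64 mm across, 170 mm high, origin under its centre, far out on the left.

How it is judged:
On the way, in this order (a step that is already met when the one before it is completed fails the run):
1. the canister is lifted clear of the stand by the gripper, the probe still in its holder (height (world z) of canister_foot above 0.088 m and contact force between the fingers and canister above 0.5 N and contact force between canister and stand below 0.01 N and distance of probe_grip from where it was at the start of the episode below 0.02 m), for 0.1 s.
2. the canister stands upright on the bench beside the stand, let go (height (world z) of canister_foot below 0.006 m and angle between canister_foot's own z axis and vertical below 0.08 rad and horizontal distance between canister_foot and stand below 0.3 m and contact force between the fingers and canister below 0.01 N and linear speed of canister below 0.03 m/s), for 0.2 s.
3. the probe is drawn out of its holder by the gripper (height (world z) of probe_tip above 0.068 m and contact force between the fingers and probe above 0.5 N and contact force between probe and holder below 0.01 N), for 0.1 s.
At the end, for the whole second after the job is handed in: Gripper holds the probe upright (within 6 degrees), tip centre within 8 mm of the ground spot's centre, tip pushed in 2 to 8 mm of its 10 mm with 2 to 9 N on the stand; the canister stands upright on the bench, its centre within 300 mm of the stand's centre (horizontal distance between probe_tip and ground_spot below 0.008 m and height (world z) of probe_tip between 0.076 and 0.084 m and value of joint plunger between 0.002 and 0.008 m and contact force between probe and stand between 2 and 9 N and angle between probe_grip's own z axis and vertical below 0.1 rad and contact force between the fingers and probe above 1 N and contact force between probe and holder below 0.01 N and contact force between probe and canister below 0.01 N and height (world z) of canister_foot below 0.006 m and angle between canister_foot's own z axis and vertical below 0.08 rad and horizontal distance between canister_foot and stand below 0.3 m and linear speed of canister below 0.03 m/s); the arm keeps its last pose, push and grip.
It fails at once if the probe is pressed hard on the stand (over 20 N) (contact force between probe and stand above 20 N).
It fails at once if the canister is dropped (in free fall, over 0.4 m/s) (contact force between canister and anything else below 0.001 N and linear speed of canister above 0.4 m/s).
It fails at once if the canister is tipped far over (45 degrees) (angle between canister_foot's own z axis and vertical above 0.8 rad).
It fails at once if another thing on the bench is moved by more than 30 mm (distance of any of tube, fitting, stub, chipper, angle, wirebrush, bottle from where it was at the start of the episode above 0.03 m).
It also fails if it takes over 62 s, if anything falls off the work surface, if the arm or the gripper's body presses on something with over 40 N, if the wrist force passes 120 N, or if a joint passes its speed limit or range.

### The arm

A 7-joint arm with a two-finger parallel gripper is mounted at the origin on the work surface. World frame = base frame: x ahead of the robot, y to its left, z up, the work surface at z = 0. Lengths are in m, angles in rad, forces in N, time in s.
With the tool pointing down it reaches from about 0.425 to 0.925 m from the base axis. Payload 6.8 kg.
Tool frame: the origin (TCP) lies on the mounting face of the last link; the fingertips stand 173 mm ahead of it and the grasp point (between the pads) lies 155 mm ahead of it; z points along the fingers, y is the line along which they close (so a half turn about z gives the same grasp; the last joint's range is limited). The gripper opens to 85 mm and grips with 20 to 120 N. Pads are 22 mm wide; open, the fingers measure 114 mm over their backs; the gripper's body (76 mm by 85 mm) begins 54 mm behind the grasp point. The pads swing forward as they close: fully open they stand 13 mm farther back than shut.
Start: joints at [1.207, 0.477, 0.022, 1.555, -0.011, 1.109, -0.083], TCP at [0.171, -0.653, 0.405] pointing down, gripper open.
Joint ranges: [-2.96, 2.96], [-0.34, 2.1], [-1.41, 1.46], [0.24, 2.44], [-1.37, 4.51], [0.17, 1.92], [-2.96, 2.96]. Speed limits (rad/s): [2.39, 2.39, 3.14, 3.14, 3.14, 3.14, 3.14].

### API

Orientations are given as a rotation vector (axis times angle).
In Python, from bench import r gives the robot as it stands.
- The arm moves only by the tool carry_out, never from a script. Its argument "moves" is a list of rows, each a list of 5 numbers: the shift along the tool's x, y, z in m, then the turn about the tool's z in rad, then the finger opening in m, from 0 to 0.0854. In form: [[dx, dy, dz, roll, claw], ...]. A call has exactly 8 rows; each row is the pose to reach, as a shift and turn from the pose commanded when the call began, along the tool's axes at that moment; what a row does not reach only later rows make up. A row lasts 1/10 s, in which the tool goes at most 50 mm and 8.59 degrees, less where a joint would pass 70% of its speed; a pose out of reach is approached as far as the arm can. A call with a gripper value outside its range is refused whole. The fingers move at their own pace and stop on an object; "force" is the grip in N (left out, the last holds). Time passes only in rows, so rows that repeat a pose let the fingers close, or fill a call up. It gives the time, the measured TCP pose, the force, the opening and the grip force at its end, in the units of the state.
- r.get_obs(): the state, without advancing time (a new reading comes with each control period).
- r.grab_frame(name): name is "scene" or "top" or "wrist"; returns the picture (384x512x3 uint8, red, green, blue); there is no depth.
- r.calibration(name): a dict with "fx", "fy", "cx", "cy" (pixels), "rvec" (rotation vector, rad) and "tvec" (3), from world to camera coordinates, as OpenCV has them. Camera axes: x right, y down, z forward; pixel columns grow to the right and rows downward; lengths in m; the calibration is good to about 2 mm. A picture is of the moment at which its call begins: read the wrist's pose just before it. calibration takes no time and is no camera call; for the wrist camera it gives the pose at the moment of the call.
- r.hand_in(): hands the job in; it is judged then, once.
The state is a dict: "clock": time; "joints": joint angles; "qvel": joint speeds; "tau": joint torques, N m; "tcp_pos": TCP position; "orientation": TCP orientation; "contact_force": force on the tool from outside, world axes, zero at the start; "moment": the same for the moment, N m; "grip_width": finger opening in m; "gripper_force": force on a finger pad.
Only numpy, scipy, OpenCV 4.12 (cv2) and the standard library are available. Lean on these libraries where they do the work, as an engineer would, in place of code of your own. Each camera call takes 0.05 s, during which the arm holds its last target. There are 200 camera calls.

## Working session

There is one attempt and no reset: what is moved stays moved. The work goes in short steps, Python scripts to look and compute and a tool call to move; the robot and the scene stay as the last step left them, time stands still between calls to the robot, and variables do not carry over. Pictures are saved under pics/ and viewed, at most 10 in all, crops included, and the job is handed in when it is done.

Besides the shell and the picture viewer there is one more tool, called after "Request:" as name(argument=value, ...) on one line, values as JSON. carry_out: Moves the arm, as the interface text tells. Its arguments: {"type":"object","properties":{"moves":{"type":"array","items":{"type":"array","items":{"type":"number"}}},"force":{"type":"number"}},"required":["moves"]}

```bash
ls; mkdir -p pics
python3 - <<'E'
from bench import r
import cv2,numpy as np
o=r.get_obs();print({k:np.round(v,3) for k,v in o.items()})
for n in("scene","top"):
    c=r.calibration(n);print(n,c)
    f=r.grab_frame(n);cv2.imwrite(f"pics/{n}0.png",f[:,:,::-1])
E
```

```text
pics
{'clock': np.float64(0.0), 'joints': array([ 1.207,  0.478,  0.022,  1.556, -0.011,  1.109, -0.083]), 'qvel': array([-0.   ,  0.001,  0.   ,  0.   ,  0.002, -0.   , -0.001]), 'tau': array([-1.0000e-03, -5.9646e+01,  1.6080e+00, -2.8120e+01,  1.2000e-02,
        1.0000e-02,  0.0000e+00]), 'tcp_pos': array([ 0.171, -0.653,  0.404]), 'orientation': array([-3.114e+00, -4.010e-01,  1.000e-03]), 'contact_force': array([0.362, 1.017, 0.187]), 'moment': array([ 0.024,  0.021, -0.043]), 'gripper_force': np.float64(0.0), 'grip_width': np.float64(0.085)}
scene {'fx': 396.72543856732074, 'fy': 396.72543856732074, 'cx': 256.40046343377185, 'cy': 190.59449462192714, 'rvec': array([ 0.9978712 ,  2.59237764, -0.89070031]), 'tvec': array([ 0.41827786, -0.20119053,  1.58608822])}
top {'fx': 407.1665804986658, 'fy': 407.1665804986658, 'cx': 257.9177412929934, 'cy': 198.41612110809953, 'rvec': array([ 2.16838139, -2.16389057,  0.09111261]), 'tvec': array([0.01076508, 0.58331396, 1.32303454])}
```

View pics/top0.png

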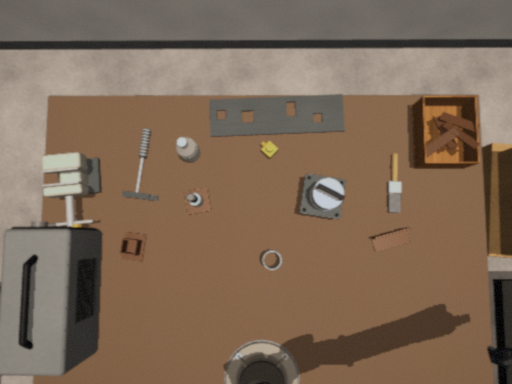

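View pics/scene0.png

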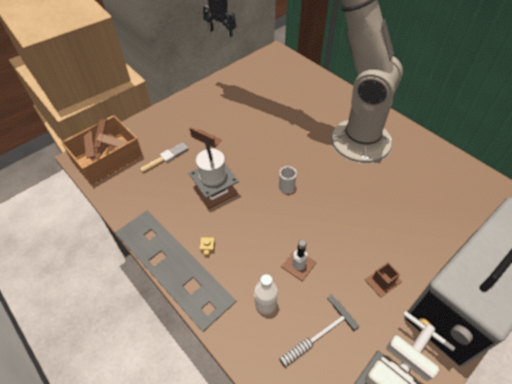

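The top view shows the canister at about (329,193) on the stand at (323,196), and the probe in its holder at about (196,200). The tube is at (272,260) and the fitting at (269,149). In the scene view the canister is at (211,168) and the probe at (301,255). The free bench lies between the stand and the holder.

```bash
cat > h.py <<'E'
from bench import r
import cv2,numpy as np
from scipy.spatial.transform import Rotation as R
def ray(c,uv):
    Rm=R.from_rotvec(c["rvec"]).as_matrix();o=-Rm.T@c["tvec"]
    d=Rm.T@np.array([(uv[0]-c["cx"])/c["fx"],(uv[1]-c["cy"])/c["fy"],1]);return o,d/np.linalg.norm(d)
def plane(c,uv,z):
    o,d=ray(c,uv);return o+d*(z-o[2])/d[2]
def tri(views):  # [(c,uv)..] -> point, rms gap
    A=np.zeros((3,3));b=np.zeros(3);L=[ray(c,u) for c,u in views]
    for o,d in L:
        P=np.eye(3)-np.outer(d,d);A+=P;b+=P@o
    p=np.linalg.solve(A,b);return p,[np.linalg.norm((np.eye(3)-np.outer(d,d))@(p-o)) for o,d in L]
def shift(target_tcp):  # world target -> tool-axis shift (from measured pose)
    o=r.get_obs();return R.from_rotvec(o["orientation"]).inv().apply(np.array(target_tcp)-o["tcp_pos"])
def px(c,p):
    return cv2.projectPoints(np.float64(p).reshape(-1,1,3),c["rvec"],c["tvec"],np.array([[c["fx"],0,c["cx"]],[0,c["fy"],c["cy"]],[0,0,1]]),None)[0][:,0]
E
python3 - <<'E'
from h import *
t=r.calibration("top")
for n,u,z in(("stand",(323,196),.08),("bar",(329,192),.21),("probe",(195,200),.12),("tube",(272,260),.08),("fit",(269,149),.04),("bottle",(182,143),.17),("angle",(391,239),.05),("stub",(133,246),.06)):print(n,np.round(plane(t,u,z),3))
a=cv2.imread("pics/top0.png");b=cv2.imread("pics/scene0.png")
A=cv2.resize(a[165:225,290:360],None,fx=5,fy=5,interpolation=2);B=cv2.resize(b[130:210,180:250],None,fx=5,fy=5,interpolation=2)
C=cv2.resize(a[180:220,180:220],None,fx=6,fy=6,interpolation=2)
im=np.zeros((560,720,3),np.uint8);im[:300,:350]=A;im[:400,360:710]=B;im[305:545,:240]=C
cv2.imwrite("pics/crop.png",im)
o=r.get_obs();print(R.from_rotvec(o["orientation"]).as_matrix().round(3))
w=r.calibration("wrist");print(w, ray(w,(256,192)))
E
```

```text
stand [ 0.586 -0.196  0.08 ]
bar [ 0.585 -0.194  0.21 ]
probe [0.569 0.206 0.12 ]
tube [ 0.384 -0.033  0.08 ]
fit [ 0.747 -0.025  0.04 ]
bottle [0.737 0.24  0.17 ]
angle [ 0.45  -0.417  0.05 ]
stub [0.426 0.413 0.06 ]
[[ 0.967  0.253 -0.001]
 [ 0.253 -0.967  0.002]
 [-0.    -0.002 -1.   ]]
{'fx': 308.48903731467766, 'fy': 308.48903731467766, 'cx': 258.21521592900547, 'cy': 193.5958288035627, 'rvec': array([-2.31278608,  1.78586763,  0.24176639]), 'tvec': array([-0.67338146, -0.03380643,  0.37846102])} (array([ 0.23525376, -0.63527882,  0.37268578]), array([-0.25235389, -0.05653979, -0.96598176]))
```

View pics/crop.png

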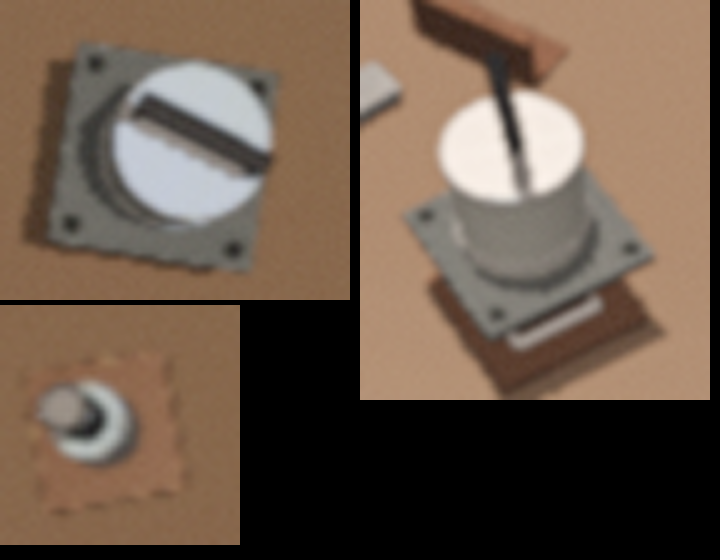

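The bar runs at about -25° from world +y, with its centre near (330.6,191.6) in the top view. I'll fly over it to look with the wrist camera.

Request:
carry_out(moves=[[0.03,-0.02,-0.02,0,0.085],[0.06,-0.04,-0.04,0,0.085],[0.1,-0.064,-0.05,0,0.085],[0.14,-0.09,-0.05,0,0.085],[0.18,-0.115,-0.05,0,0.085],[0.22,-0.14,-0.05,0,0.085],[0.26,-0.166,-0.05,0,0.085],[0.3,-0.19,-0.05,0,0.085]], force=40)

```text
clock: 0.9
tcp_pos: [0.4138, -0.3915, 0.4545]
orientation: [-3.116, -0.401, 0.001]
contact_force: [0.3, -0.7, -0.2]
grip_width: 0.0846
gripper_force: 0.0
```

Request:
carry_out(moves=[[0.04,-0.025,0,-0.13,0.085],[0.08,-0.05,0,-0.26,0.085],[0.12,-0.078,0,-0.39,0.085],[0.15,-0.1,0,-0.52,0.085],[0.18,-0.12,0,-0.65,0.085],[0.2,-0.13,0,-0.78,0.085],[0.2,-0.13,0,-0.88,0.085],[0.2,-0.13,0,-0.88,0.085]])

```text
clock: 1.7
tcp_pos: [0.5739, -0.2163, 0.454]
orientation: [-2.646, -1.692, 0.001]
contact_force: [0.3, -0.7, -0.9]
grip_width: 0.0851
gripper_force: 0.0
```

Run:
```python
from h import *
o=r.get_obs();print(o["clock"],o["tcp_pos"],o["joints"].round(3));print(R.from_rotvec(o["orientation"]).as_matrix().round(3))
c=r.calibration("wrist");f=r.grab_frame("wrist");cv2.imwrite("pics/w1.png",f[:,:,::-1])
np.save("w1.npy",c,allow_pickle=True)
print(px(c,[[.585,-.194,.208]]))
```

```text
1.7 [ 0.5738775  -0.21625761  0.4540377 ] [ 0.542  0.361 -0.371  1.632  0.139  1.176 -0.293]
[[ 0.419  0.908 -0.001]
 [ 0.908 -0.419  0.001]
 [ 0.    -0.001 -1.   ]]
[[260.0183027  171.47147605]]
```

View pics/w1.png

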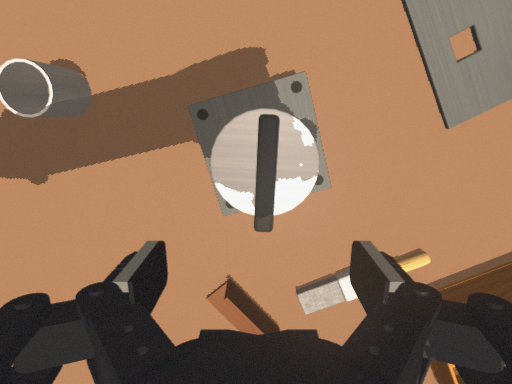

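The wrist view shows the bar from (268,116) to (263,231), with its centre near (266,173), over the plate and its corner holes.

Run:
```python
from h import *
w=np.load("w1.npy",allow_pickle=True).item();t=r.calibration("top");s=r.calibration("scene")
f=cv2.imread("pics/w1.png");m=np.zeros(f.shape[:2],np.uint8);m[110:240,245:290]=(f[110:240,245:290].max(2)<75)*255
n,l,st,ce=cv2.connectedComponentsWithStats(m);k=1+st[1:,4].argmax();print(st[k],ce[k])
pts=np.argwhere(l==k)[:,::-1].astype(np.float32);rc=cv2.minAreaRect(pts);print(rc)
g=cv2.imread("pics/top0.png");m=np.zeros(g.shape[:2],np.uint8);m[178:206,312:350]=(g[178:206,312:350].max(2)<95)*255
n,l,st,ct=cv2.connectedComponentsWithStats(m);k=1+st[1:,4].argmax();print(st[k],ct[k])
uw=rc[0]
print(tri([(w,uw),(t,ct[k])]),tri([(w,uw),(t,(330.6,191.6))]), tri([(w,uw),(s,(210.3,155))]))
print("at .214",plane(w,uw,.214))
bx=cv2.boxPoints(rc);bx=bx[bx[:,1].argsort()];a,b=plane(w,bx[:2].mean(0),.214),plane(w,bx[2:].mean(0),.214);d=a-b
print(a,b,np.linalg.norm(d),"bar angle",np.degrees(np.arctan2(d[1],d[0])))
# plate corner bolt holes at z=.08
P=[plane(w,u,.08) for u in((203,114),(297,87),(319,180))];print(np.round(P,4)); print("plate ctr",(P[0]+P[2])/2,[np.degrees(np.arctan2(*(P[i+1]-P[i])[[1,0]])) for i in(0,1)])
```

```text
[ 255  115   24  110 1720] [265.80290698 162.275     ]
((265.47943115234375, 169.5896759033203), (19.237428665161133, 109.88927459716797), 3.4682295322418213)
[317 184  27  16 129] [330.14728682 191.53488372]
(array([ 0.58807252, -0.1993971 ,  0.18898245]), [np.float64(0.001513583942116832), np.float64(0.0015135839421168242)]) (array([ 0.58801396, -0.2003508 ,  0.18729585]), [np.float64(0.0021503376166197344), np.float64(0.002150337616619706)]) (array([ 0.58641278, -0.19838532,  0.1817846 ]), [np.float64(0.0013566715451792978), np.float64(0.0013566715451792757)])
at .214 [ 0.58942774 -0.19329452  0.214     ]
[ 0.60653058 -0.1609567   0.214     ] [ 0.57062004 -0.2288559   0.214     ] 0.0768106005210089 bar angle 62.126530858412174
[[ 0.5456 -0.1343  0.08  ]
 [ 0.6481 -0.1514  0.08  ]
 [ 0.6318 -0.2543  0.08  ]]
plate ctr [ 0.58867265 -0.19427086  0.08      ] [np.float64(-9.459607694691432), np.float64(-99.02151856370338)]
```

Run:
```python
from h import *
w=np.load("w1.npy",allow_pickle=True).item();p=plane(w,(265.8,173.5),.211);print(p, shift([p[0],p[1],.42]))
```

```text
[ 0.58830364 -0.19646439  0.211     ] [0.02503103 0.00478744 0.03412089]
```

Request:
carry_out(moves=[[0.005,0.001,0.01,0.02,0.085],[0.015,0.003,0.02,0.04,0.085],[0.025,0.005,0.034,0.05,0.085],[0.025,0.005,0.034,0.05,0.085],[0.025,0.005,0.034,0.05,0.085],[0.025,0.005,0.034,0.05,0.085],[0.025,0.005,0.034,0.05,0.085],[0.025,0.005,0.034,0.05,0.085]])

```text
clock: 2.55
tcp_pos: [0.5885, -0.1969, 0.4213]
orientation: [2.69, 1.621, 0.001]
contact_force: [-0.2, -0.8, -0.7]
grip_width: 0.0849
gripper_force: 0.0
```

Run:
```python
from h import *
o=r.get_obs();print(o["tcp_pos"]);print(R.from_rotvec(o["orientation"]).as_matrix().round(3))
c=r.calibration("wrist");f=r.grab_frame("wrist")[:,:,::-1].copy();cv2.imwrite("pics/w2.png",f)
np.save("w2.npy",c,allow_pickle=True)
print(px(c,[[.588,-.196,.208]]))
```

```text
[ 0.5885032  -0.19692164  0.42130362]
[[ 0.467  0.884  0.001]
 [ 0.884 -0.467 -0.001]
 [-0.     0.001 -1.   ]]
[[256.92195467 219.65015648]]
```

View pics/w2.png

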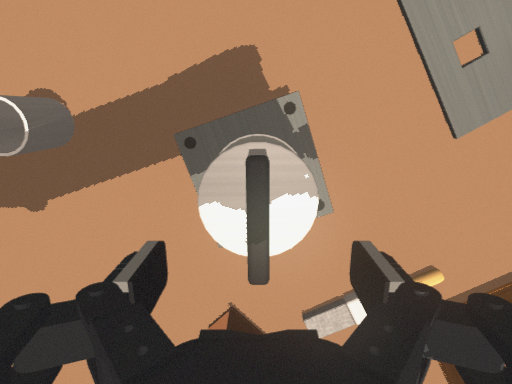

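The bar is now upright in the image, from (258,153) to (259,284), so its centre is about (258.5,218.5). That is within 1.5 px of the prediction, and I'm checking the height across both views.

Run:
```python
from h import *
w=np.load("w1.npy",allow_pickle=True).item();v=np.load("w2.npy",allow_pickle=True).item()
print(tri([(w,(265.8,173.5)),(v,(258.5,218.5))]));print(tri([(w,(265.8,173.5)),(v,(258.5,218.5)),(r.calibration("top"),(330.4,191.6))]))
p=plane(v,(258.5,218.5),.213);print(p,shift([p[0],p[1],.363]))
```

```text
(array([ 0.58747271, -0.19909268,  0.19762742]), [np.float64(2.9988187983066747e-05), np.float64(2.998818798316038e-05)])
(array([ 0.58723839, -0.200019  ,  0.19521389]), [np.float64(0.0004689840538247896), np.float64(0.0001972484451334961), np.float64(0.000602642383437846)])
[ 0.59006737 -0.19418427  0.213     ] [0.0029591  0.00011329 0.0581807 ]
```

Request:
carry_out(moves=[[0,0,0.02,0,0.085],[0,0,0.04,0,0.085],[0,0,0.06,0,0.085],[0,0,0.06,0,0.085],[0,0,0.06,0,0],[0,0,0.06,0,0],[0,0,0.06,0,0],[0,0,0.06,0,0]], force=70)

```text
clock: 3.4
tcp_pos: [0.5889, -0.1964, 0.3617]
orientation: [2.689, 1.622, 0.002]
contact_force: [-0.3, 0.6, -0.3]
grip_width: 0.0281
gripper_force: 0.0
```

Request:
carry_out(moves=[[0,0,0,0,0],[0,0,0,0,0],[0,0,0,0,0],[0,0,0,0,0],[0,0,-0.003,0,0],[0,0,-0.006,0,0],[0,0,-0.01,0,0],[0,0,-0.01,0,0]])

```text
clock: 4.2
tcp_pos: [0.5887, -0.1965, 0.371]
orientation: [2.69, 1.623, 0.0]
contact_force: [0.3, 0.3, -3.1]
grip_width: 0.0131
gripper_force: 68.3
```

Request:
carry_out(moves=[[0,0,-0.008,0,0],[0,0,-0.018,0,0],[0,0,-0.028,0,0],[0,0,-0.036,0,0],[0,0,-0.04,0,0],[0,0,-0.04,0,0],[0.006,-0.003,-0.04,0,0],[0.018,-0.01,-0.04,0,0]])

```text
clock: 5.0
tcp_pos: [0.5879, -0.1763, 0.41]
orientation: [-2.691, -1.62, 0.002]
contact_force: [0.4, 0.6, -3.9]
grip_width: 0.013
gripper_force: 68.3
```

Request:
carry_out(moves=[[0.02,-0.01,0,0,0],[0.045,-0.023,0,0,0],[0.07,-0.037,0,0,0],[0.095,-0.05,0,0,0],[0.12,-0.063,0,0,0],[0.138,-0.073,0,0,0],[0.147,-0.077,0,0,0],[0.147,-0.077,0,0,0]])

```text
clock: 5.8
tcp_pos: [0.5883, -0.0074, 0.4106]
orientation: [-2.686, -1.628, -0.0]
contact_force: [0.0, -0.4, -3.4]
grip_width: 0.0124
gripper_force: 68.3
```

Run:
```python
from h import *
o=r.get_obs();print(o["clock"],o["tcp_pos"],o["contact_force"],o["gripper_force"])
t=r.calibration("top");f=r.grab_frame("top")[:,:,::-1].copy();cv2.imwrite("pics/t1.png",f)
s=r.grab_frame("scene")[:,:,::-1].copy();cv2.imwrite("pics/s1.png",s)
im=np.zeros((560,790,3),np.uint8);im[:400,:400]=cv2.resize(f[160:240,285:365],None,fx=5,fy=5,interpolation=2)
im[:560,410:790]=cv2.resize(s[110:250,190:285],None,fx=4,fy=4,interpolation=2);cv2.imwrite("pics/c1.png",im)
```

```text
5.8 [ 0.58834755 -0.00743493  0.41056857] [ 0.01342444 -0.37430088 -3.41933398] 68.3128309249878
```

View pics/c1.png

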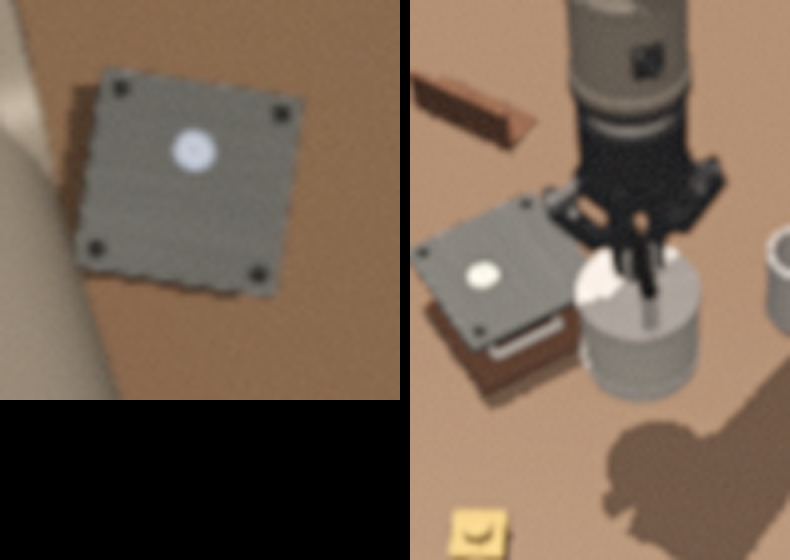

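The bright spot shows at about (323.8,190) in the top view, and the canister hangs upright over free bench. Lowering it now.

Request:
carry_out(moves=[[0,0,0.01,0,0],[0,0,0.03,0,0],[0,0,0.05,0,0],[0,0,0.07,0,0],[0,0,0.09,0,0],[0,0,0.105,0,0],[0,0,0.115,0,0],[0,0,0.12,0,0]])

```text
clock: 6.7
tcp_pos: [0.5884, -0.0104, 0.2896]
orientation: [-2.69, -1.622, 0.002]
contact_force: [-0.2, -0.3, -4.0]
grip_width: 0.0127
gripper_force: 68.3
```

Request:
carry_out(moves=[[0,0,0.002,0,0],[0,0,0.004,0,0],[0,0,0.006,0,0],[0,0,0.007,0,0],[0,0,0.008,0,0],[0,0,0.009,0,0],[0,0,0.009,0,0],[0,0,0.009,0,0]])

```text
clock: 7.5
tcp_pos: [0.5886, -0.0099, 0.2817]
orientation: [2.69, 1.623, 0.0]
contact_force: [-0.3, 0.2, -3.0]
grip_width: 0.0128
gripper_force: 68.3
```

Request:
carry_out(moves=[[0,0,0.001,0,0],[0,0,0.0015,0,0],[0,0,0.0015,0,0],[0,0,0.0015,0,0],[0,0,0.0015,0,0],[0,0,0.0015,0,0],[0,0,0.0015,0,0],[0,0,0.0015,0,0]])

```text
clock: 8.3
tcp_pos: [0.5888, -0.0097, 0.2815]
orientation: [2.689, 1.623, 0.001]
contact_force: [-3.5, -0.5, 6.5]
grip_width: 0.013
gripper_force: 69.6
```

It's touching the bench, so I'll release and go straight up.

Request:
carry_out(moves=[[0,0,0,0,0.02],[0,0,0,0,0.03],[0,0,0,0,0.05],[0,0,0,0,0.06],[0,0,0,0,0.06],[0,0,0,0,0.06],[0,0,-0.01,0,0.06],[0,0,-0.03,0,0.06]])

```text
clock: 9.1
tcp_pos: [0.588, -0.01, 0.3097]
orientation: [-2.688, -1.622, 0.004]
contact_force: [1.2, 0.1, -0.5]
grip_width: 0.0601
gripper_force: 0.0
```

Request:
carry_out(moves=[[0,0,-0.03,0,0.06],[0,0,-0.06,0,0.06],[0,0,-0.09,0,0.085],[0,0,-0.11,0,0.085],[0,0,-0.13,0,0.085],[0,0,-0.13,0,0.085],[0,0,-0.13,0,0.085],[0,0,-0.13,0,0.085]])

```text
clock: 9.9
tcp_pos: [0.5882, -0.01, 0.4392]
orientation: [-2.689, -1.623, 0.002]
contact_force: [0.4, -0.3, -0.1]
grip_width: 0.0846
gripper_force: 0.0
```

Run:
```python
from h import *
t=r.calibration("top");s=r.calibration("scene")
a=cv2.imread("pics/t1.png");b=cv2.imread("pics/s1.png")
def bright(im,x0,x1,y0,y1,th):
    g=im[y0:y1,x0:x1].min(2);m=(g>th).astype(np.uint8);n,l,st,ce=cv2.connectedComponentsWithStats(m);k=1+st[1:,4].argmax();return ce[k]+[x0,y0],st[k]
u,su=bright(a,315,332,183,197,130);v,sv=bright(b,202,220,172,186,170);print(u,su,v,sv)
print(tri([(t,u),(s,v)]),plane(t,u,.08),plane(s,v,.08))
print("probe cap",[plane(t,(191,197),z) for z in(.13,.14)])
o=r.get_obs();print(o["tcp_pos"],o["joints"].round(2))
for n in("top","scene"):
    cv2.imwrite(f"pics/{n}2.png",r.grab_frame(n)[:,:,::-1])
```

```text
[323.25806452 189.74193548] [ 4  3  9  9 62] [207.74358974 178.43589744] [ 2  4  8  6 39]
(array([ 0.60748737, -0.19820596,  0.07864386]), [np.float64(0.0012573760365605056), np.float64(0.0012573760365605492)]) [ 0.60640114 -0.19712092  0.08      ] [ 0.60886518 -0.19823915  0.08      ]
probe cap [array([0.57751863, 0.21648221, 0.13      ]), array([0.57651914, 0.21470217, 0.14      ])]
[ 0.58820452 -0.00996553  0.43923931] [ 0.26  0.34 -0.44  1.71  0.16  1.13 -0.71]
```

Request:
carry_out(moves=[[0.03,-0.02,0,0,0.085],[0.06,-0.042,0,0,0.085],[0.095,-0.067,0.01,0,0.085],[0.13,-0.092,0.02,0,0.085],[0.164,-0.117,0.02,0,0.085],[0.164,-0.117,0.02,0,0.085],[0.164,-0.117,0.02,0,0.085],[0.164,-0.117,0.02,0,0.085]])

```text
clock: 10.8
tcp_pos: [0.562, 0.1884, 0.4196]
orientation: [2.691, 1.62, -0.002]
contact_force: [0.6, 0.1, -0.6]
grip_width: 0.0849
gripper_force: 0.0
```

Run:
```python
from h import *
o=r.get_obs();print(o["tcp_pos"],o["joints"].round(2))
c=r.calibration("wrist");f=r.grab_frame("wrist")[:,:,::-1].copy();cv2.imwrite("pics/w3.png",f)
np.save("w3.npy",c,allow_pickle=True)
f=f.copy();x=px(c,[[.573,.21,.14],[.573,.21,.065]]);print(x)
a=cv2.imread("pics/top2.png");s=cv2.imread("pics/scene2.png")
im=np.zeros((590,790,3),np.uint8);im[:384,:512]=f;im[390:590,:300]=cv2.resize(a[180:220,260-80:240],None,fx=5,fy=5);im[:360,520:790]=cv2.resize(s[140:260,200:290],None,fx=3,fy=3);im[370:570,520:720]=cv2.resize(s[235:285,275:325],None,fx=4,fy=4)
cv2.imwrite("pics/c3.png",im)
```

```text
[0.56196414 0.18843401 0.41962831] [-0.03  0.38 -0.51  1.71  0.2   1.11 -1.09]
[[258.19441659 163.74416817]
 [258.20449531 151.48948519]]
```

View pics/c3.png

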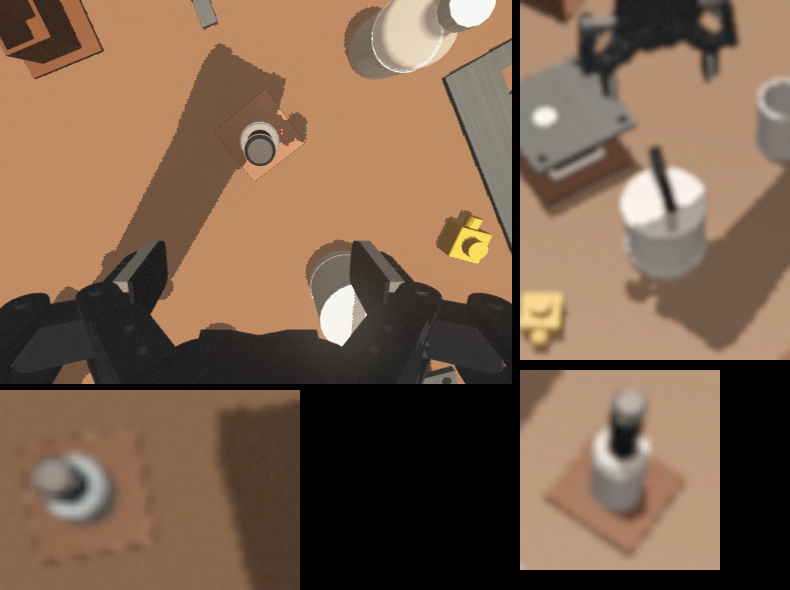

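The canister stands upright on its own. In the wrist view the probe's cap is at (260,150) and the collar at (260,138). In the top view the cap is at (190.4,196.8), and in the scene view at about (302,243).

Run:
```python
from h import *
c=np.load("w3.npy",allow_pickle=True).item();t=r.calibration("top");s=r.calibration("scene")
f=cv2.imread("pics/w3.png");g=cv2.GaussianBlur(f,(3,3),0);
hsv=cv2.cvtColor(g,cv2.COLOR_BGR2HSV)[115:175,230:290]
m=(hsv[...,1]<60).astype(np.uint8);n,l,st,ce=cv2.connectedComponentsWithStats(m);k=1+st[1:,4].argmax();print("unsat blob",st[k][:4]+[230,115,0,0])
C=(259.7,150.5)
S=((627-520)/4+275,(402-370)/4+235)
print(tri([(c,C),(t,(190.4,196.8))]),tri([(c,C),(s,S)]),tri([(c,C),(t,(190.4,196.8)),(s,S)]))
for z in(.13,.135,.14):print(plane(c,C,z))
print("tube rim",plane(c,(260,139.5),.065), px(c,[[.58,.215,0],]))
# base plate corners
q=[plane(c,u,.006) for u in((267,89),(304,146),(252,182),(214,129))];print(np.round(q,4),np.mean(q,0))
```

```text
unsat blob [240 120  39  45]
(array([0.57831632, 0.21802858, 0.13093525]), [np.float64(0.00031244989883643385), np.float64(0.00031244989883624287)]) (array([0.57928323, 0.21763939, 0.13560254]), [np.float64(0.000893691516961873), np.float64(0.0008936915169619151)]) (array([0.5784896 , 0.21739208, 0.13398108]), [np.float64(0.0008820367972037116), np.float64(0.0007907264863579618), np.float64(0.0011869554668745548)])
[0.57853952 0.21777295 0.13      ]
[0.57882192 0.21835684 0.135     ]
[0.57910433 0.21894073 0.14      ]
tube rim [0.58046205 0.2201127  0.065     ] [[261.30115608 138.36159955]]
[[0.6128 0.2631 0.006 ]
 [0.6224 0.1826 0.006 ]
 [0.5442 0.1725 0.006 ]
 [0.5346 0.2524 0.006 ]] [0.57851575 0.21765775 0.006     ]
```

Request:
carry_out(moves=[[0.012,0,0,0,0.085],[0.025,0,0.01,0,0.085],[0.034,0.001,0.03,0,0.085],[0.034,0.001,0.06,0,0.085],[0.034,0.001,0.09,0,0.085],[0.034,0.001,0.12,0,0.085],[0.034,0.001,0.145,0,0.085],[0.034,0.001,0.157,0,0.085]])

```text
clock: 11.65
tcp_pos: [0.5777, 0.2196, 0.2599]
orientation: [-2.689, -1.623, 0.006]
contact_force: [0.1, -0.1, -0.1]
grip_width: 0.0848
gripper_force: 0.0
```

Request:
carry_out(moves=[[0,0,0,0,0.06],[0,0,0,0,0.04],[0,0,0,0,0],[0,0,0,0,0],[0,0,0,0,0],[0,0,0,0,0],[0,0,0,0,0],[0,0,0,0,0]], force=60)

```text
clock: 12.45
tcp_pos: [0.5788, 0.2196, 0.2646]
orientation: [2.69, 1.622, 0.004]
contact_force: [0.2, -0.1, 6.1]
grip_width: 0.0247
gripper_force: 58.5
```

Request:
carry_out(moves=[[0,0,-0.005,0,0],[0,0,-0.015,0,0],[0,0,-0.03,0,0],[0,0,-0.05,0,0],[0,0,-0.075,0,0],[0,0,-0.1,0,0],[0,0,-0.125,0,0],[0,0,-0.15,0,0]])

```text
clock: 13.25
tcp_pos: [0.578, 0.2194, 0.4154]
orientation: [2.69, 1.623, 0.001]
contact_force: [-0.3, -0.6, -2.4]
grip_width: 0.0247
gripper_force: 58.9
```

Request:
carry_out(moves=[[0,0,-0.005,0,0],[0,0,-0.01,0,0],[0,0,-0.01,0,0],[0,0,-0.01,0,0],[0,0,-0.01,0,0],[0,0,-0.01,0,0],[0,0,-0.01,0,0],[0,0,-0.01,0,0]])

```text
clock: 14.05
tcp_pos: [0.5783, 0.2194, 0.423]
orientation: [-2.69, -1.623, 0.001]
contact_force: [-0.3, -0.1, -1.7]
grip_width: 0.0249
gripper_force: 59.0
```

Run:
```python
from h import *
o=r.get_obs();print({k:np.round(o[k],3) for k in("clock","tcp_pos","contact_force","grip_width","gripper_force","joints")});M=R.from_rotvec(o["orientation"]).as_matrix();print(M.round(4))
np.save("pose.npy",np.c_[M,o["tcp_pos"]])
ims=[]
for n in("scene","top","wrist"):
    f=r.grab_frame(n)[:,:,::-1].copy();cv2.imwrite(f"pics/{n}4.png",f)
    c=r.calibration(n);p=o["tcp_pos"]+M[:,2]*.155;q=px(c,[p,p+[0,0,-.092]]);print(n,q)
    x,y=q[1].astype(int);x=np.clip(x,40,471);y=np.clip(y,40,343);ims.append(cv2.resize(f[y-40:y+40,x-40:x+40],None,fx=3,fy=3,interpolation=2));print(x-40,y-40)
cv2.imwrite("pics/c4.png",np.hstack(ims))
```

```text
{'clock': np.float64(14.05), 'tcp_pos': array([0.578, 0.219, 0.423]), 'contact_force': array([-0.349, -0.139, -1.738]), 'grip_width': np.float64(0.025), 'gripper_force': np.float64(58.974), 'joints': array([-0.08 ,  0.416, -0.512,  1.649,  0.22 ,  1.134, -1.134])}
[[ 4.661e-01  8.847e-01 -3.000e-04]
 [ 8.847e-01 -4.661e-01 -1.000e-04]
 [-2.000e-04 -3.000e-04 -1.000e+00]]
scene [[306.97655556 217.66479628]
 [303.94614439 235.97546608]]
263 195
top [[181.08857964 191.71542447]
 [187.29969522 195.21288224]]
147 155
wrist [[258.68388768 265.95085325]
 [258.49706171 204.51969045]]
218 164
```

View pics/c4.png

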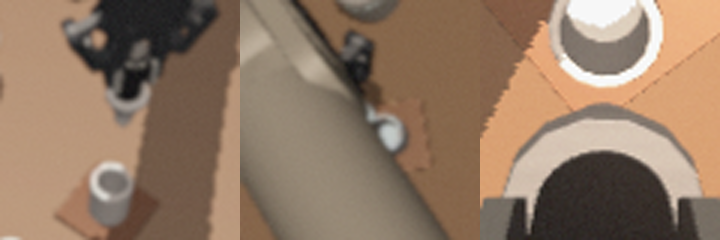

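The probe is out, upright and centred, with the sleeve below the collar near scene pixel (303.7,235) as predicted. Next I'll carry it high over the canister to the spot.

Request:
carry_out(moves=[[-0.01,0.006,0,0,0],[-0.03,0.018,0,0,0],[-0.055,0.034,0,0,0],[-0.08,0.05,0,0,0],[-0.105,0.065,0,0,0],[-0.13,0.081,0,0,0],[-0.155,0.096,0,0,0],[-0.18,0.112,0,0,0]])

```text
clock: 15.0
tcp_pos: [0.5932, 0.0057, 0.4233]
orientation: [2.69, 1.622, -0.0]
contact_force: [0.8, -0.4, -1.7]
grip_width: 0.025
gripper_force: 59.0
```

Request:
carry_out(moves=[[-0.025,0.015,0,0,0],[-0.05,0.031,0,0,0],[-0.075,0.046,0,0,0],[-0.1,0.062,0,0,0],[-0.125,0.077,0,0,0],[-0.15,0.093,0,0,0],[-0.167,0.104,0,0,0],[-0.174,0.108,0,0,0]])

```text
clock: 15.8
tcp_pos: [0.6071, -0.2002, 0.423]
orientation: [2.693, 1.616, -0.002]
contact_force: [-0.1, 0.0, -1.0]
grip_width: 0.0246
gripper_force: 59.0
```

Request:
carry_out(moves=[[0,0,0.01,0,0],[0,0,0.025,0,0],[0,0,0.04,0,0],[0,0,0.055,0,0],[0,0,0.065,0,0],[0,0,0.07,0,0],[0,0,0.07,0,0],[0,0,0.07,0,0]])

```text
clock: 16.6
tcp_pos: [0.6082, -0.1964, 0.3536]
orientation: [2.689, 1.623, 0.001]
contact_force: [-0.7, -0.0, -1.6]
grip_width: 0.0249
gripper_force: 59.0
```

Run:
```python
from h import *
o=r.get_obs();print({k:np.round(o[k],4) for k in("clock","tcp_pos","contact_force","grip_width","gripper_force","joints")});M=R.from_rotvec(o["orientation"]).as_matrix();print(M[:,2].round(4))
tip=o["tcp_pos"]+M[:,2]*.2496
ims=[]
for n in("scene","top","wrist"):
    f=r.grab_frame(n)[:,:,::-1].copy();cv2.imwrite(f"pics/{n}5.png",f)
    c=r.calibration(n);q=px(c,[tip,[.608,-.1977,.08]]);print(n,q.round(1))
    x,y=q[1].astype(int);x=np.clip(x,32,479);y=np.clip(y,32,351);ims.append(cv2.resize(f[y-32:y+32,x-32:x+32],None,fx=4,fy=4,interpolation=2));print(x-32,y-32)
cv2.imwrite("pics/c5.png",np.hstack(ims))
```

```text
{'clock': np.float64(16.6), 'tcp_pos': array([ 0.6082, -0.1964,  0.3536]), 'contact_force': array([-0.7193, -0.028 , -1.6332]), 'grip_width': np.float64(0.0249), 'gripper_force': np.float64(59.0105), 'joints': array([ 0.4802,  0.4934, -0.3631,  1.6759,  0.2002,  1.0081, -0.4355])}
[ 8.e-04 -2.e-04 -1.e+00]
scene [[207.4 174.2]
 [208.  178.4]]
176 146
top [[324.1 188.2]
 [323.4 189.2]]
291 157
wrist [[258.3 203.3]
 [258.6 196.2]]
226 164
```

View pics/c5.png

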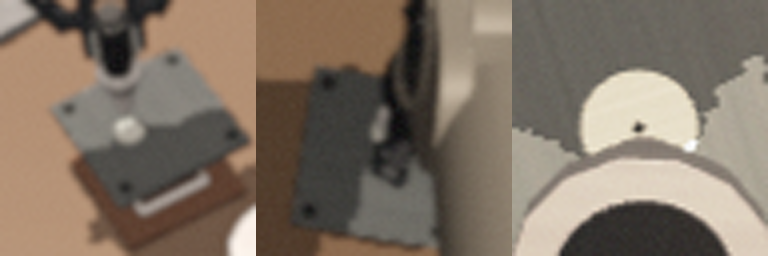

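The wrist view shows the punch dot at (257.5,195.5), just past the collar edge at row 198.5 (lower) and 202.8 (upper). The scene view has the spot at (208,178.7).

Run:
```python
from h import *
c=r.calibration("wrist");o=r.get_obs();M=R.from_rotvec(o["orientation"]).as_matrix();p=o["tcp_pos"]
print("spot",plane(c,(257.5,195.5),.08),"vs tcp",p)
for u,z in(((258,198.5),.154),((258,202.8),.162)):
    print("collar front, tool axes:",M.T@(plane(c,u,z)-p))
```

```text
spot [ 0.60745826 -0.19672057  0.08      ] vs tcp [ 0.60812666 -0.19642125  0.35400554]
collar front, tool axes: [ 0.01825406 -0.00036584  0.20001004]
collar front, tool axes: [ 0.01813408 -0.00036098  0.19201001]
```

Request:
carry_out(moves=[[0,0,0.004,0,0],[0,0,0.009,0,0],[0,0,0.014,0,0],[0,0,0.018,0,0],[0,0,0.021,0,0],[0,0,0.022,0,0],[0,0,0.022,0,0],[0,0,0.022,0,0]])

```text
clock: 17.55
tcp_pos: [0.608, -0.1964, 0.3314]
orientation: [2.69, 1.623, 0.0]
contact_force: [0.1, -0.0, -1.9]
grip_width: 0.0248
gripper_force: 59.0
```

Request:
carry_out(moves=[[0,0,0.001,0,0],[0,0,0.002,0,0],[0,0,0.003,0,0],[0,0,0.004,0,0],[0,0,0.004,0,0],[0,0,0.004,0,0],[0,0,0.004,0,0],[0,0,0.004,0,0]])

```text
clock: 18.35
tcp_pos: [0.608, -0.1964, 0.3274]
orientation: [2.69, 1.623, 0.0]
contact_force: [-1.0, 0.1, 2.7]
grip_width: 0.0249
gripper_force: 59.2
```

Run:
```python
from h import *
L=[]
for i in range(8):
    r.grab_frame("wrist");o=r.get_obs();L.append(np.r_[o["contact_force"],o["tcp_pos"]])
print(np.mean(L,0).round(4),np.std(L,0).round(4))
```

```text
[-0.0852 -0.0917  1.7836  0.608  -0.1964  0.3273] [0.5494 0.4211 0.3265 0.     0.     0.    ]
```

Request:
carry_out(moves=[[0,0,0.001,0,0],[0,0,0.002,0,0],[0,0,0.002,0,0],[0,0,0.002,0,0],[0,0,0.002,0,0],[0,0,0.002,0,0],[0,0,0.002,0,0],[0,0,0.002,0,0]])

```text
clock: 19.55
tcp_pos: [0.608, -0.1964, 0.3253]
orientation: [2.69, 1.623, 0.0]
contact_force: [-0.6, -0.5, 3.3]
grip_width: 0.0249
gripper_force: 59.5
```

Run:
```python
from h import *
L=[]
for i in range(8):
    f=r.grab_frame("wrist");o=r.get_obs();L.append(np.r_[o["contact_force"],o["tcp_pos"]])
print(np.mean(L,0).round(4),R.from_rotvec(o["orientation"]).as_matrix()[:,2].round(4),o["gripper_force"])
s=r.grab_frame("scene")
cv2.imwrite("pics/fin.png",np.hstack([cv2.resize(f,(400,300)),cv2.resize(s[120:240,180:300],(300,300),interpolation=2)])[:,:,::-1])
```

```text
[ 0.8168 -0.2921  2.5651  0.608  -0.1964  0.3253] [ 3.e-04 -1.e-04 -1.e+00] 59.46915149688721
```

View pics/fin.png

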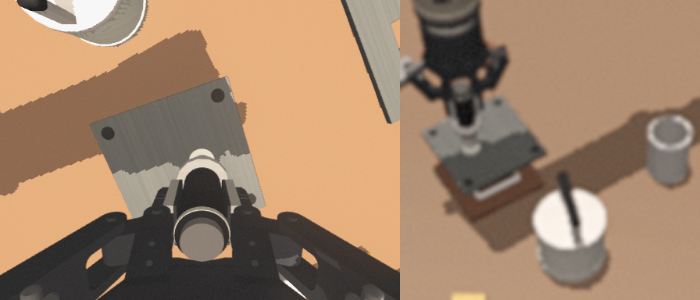

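The probe stands upright on the spot with about 4.3 N, which puts the tip roughly 4 mm in. The canister is upright beside the stand, so I'm handing in.

```bash
python3 -c "
from bench import r
print(r.hand_in())"
```

```text
the job is handed in; nothing more can be done
None
```

I handed the job in, but no verdict came back. The canister stands upright on the bench beside the stand, and the gripper holds the probe upright on the ground spot with about 4.3 N, the tip pushed in about 4 mm by force and height readings.

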